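Load a new paper roll into the sprung roll holder

ROBOT

A 7-joint arm with a two-finger parallel gripper is mounted at the origin on the work surface. World frame = base frame: x ahead of the robot, y to its left, z up, the work surface at z = 0. Lengths are in m, angles in rad, forces in N, time in s.
With the tool pointing down it reaches from about 0.425 to 0.875 m from the base axis. Payload 4.7 kg.
Tool frame: the origin (TCP) lies between the finger pads; the fingertips stand 14 mm ahead of it and the grasp point (between the pads) lies 5 mm behind it; z points along the fingers, y is the line along which they close (so a half turn about z gives the same grasp; the last joint's range is limited). The gripper opens to 87 mm and grips with 3 to 60 N. Pads are 19 mm wide; open, the fingers measure 117 mm over their backs; the gripper's body (75 mm by 190 mm) begins 51 mm behind the grasp point.
Start: joints at [1.231, 0.321, -0.07, 1.45, 0.023, 1.371, -0.057], TCP at [0.225, -0.61, 0.237] pointing down, gripper open.
Joint ranges: [-2.86, 2.86], [-0.3, 2.09], [-1.38, 1.24], [0.06, 2.45], [-1.56, 4.7], [0.09, 2.05], [-2.69, 2.69]. Speed limits (rad/s): [2.57, 2.57, 3.14, 3.14, 3.14, 3.14, 3.14].

INTERFACE

Orientations are given as a rotation vector (axis times angle).
In Python, from bench import ctrl gives the robot as it stands.
- The arm moves only by the shell command python3 -m inch 'ROWS' [OPENING] [FORCE]. ROWS is JSON, a list of rows, each a list of 6 numbers: the shift along the world's x, y, z in mm, then the turn, a rotation vector about the world's x, y, z in degrees. In form: [[tx, ty, tz, rx, ry, rz], ...]. A call has 1 to 20 rows; each row is the pose to reach, as a shift and turn from the pose commanded when the call began; what a row does not reach only later rows make up. A row lasts 1/8 s, in which the tool goes at most 62.5 mm and 10.7 degrees, less where a joint would pass 70% of its speed; a pose out of reach is approached as far as the arm can. A call with a gripper value outside its range is refused whole. OPENING is the finger opening in mm, from 0 to 87, set as the call begins (- or left out, the last holds). The fingers move at their own pace and stop on an object; FORCE is the grip in N (left out, the last holds). Time passes only in rows, so rows that repeat a pose let the fingers close. It gives the time, the measured TCP pose, the force, the opening and the grip force at its end, in the units of the state.
- ctrl.get_state(): the state, without advancing time (a new reading comes with each control period).
- ctrl.get_image(name): name is "side" or "top" or "wrist"; returns (picture, depth): 480x640x3 uint8, red, green, blue; 480x640 float32, m along the optical axis (not along the pixel's ray), 0 where there is no reading.
- ctrl.camera_params(name): a dict with "mtx" (3x3 intrinsics, pixels), "dist_coeffs" ([k1, k2, p1, p2, k3] as OpenCV has them; the pictures are not rectified), "T" (4x4, takes a point from camera to world coordinates). Camera axes: x right, y down, z forward; pixel columns grow to the right and rows downward; lengths in m; the calibration is good to about 2 mm. A picture is of the moment at which its call begins: read the wrist's pose just before it. camera_params takes no time and is no camera call; for the wrist camera it gives the pose at the moment of the call.
- ctrl.close_job(): hands the job in; it is judged then, once.
The state is a dict: "time": time; "joint_positions": joint angles; "qd": joint speeds; "joint_torque": joint torques, N m; "position": TCP position; "tool_rot": TCP orientation; "ft_force": force on the tool from outside, world axes, zero at the start; "torque": the same for the moment, N m; "grip_width": opening from 0.0 (shut) to 1.0 (fully open); "grip_force": force on a finger pad.
Only numpy, scipy, OpenCV 4.12 (cv2) and the standard library are available. Lean on these libraries where they do the work, as an engineer would, in place of code of your own. Each camera call takes 0.05 s, during which the arm holds its last target. There are 200 camera calls.

TASK

Put the new paper roll on the holder: slide the spring-loaded spindle through the core of the roll until its collar sits against the roll, then fit the loaded spindle between the two side plates, pressing its spring pin in so that both end pins go fully home in the end cups, and let go so that the roll hangs there at rest. Leave the two bottles, the stack of cups and the single cup standing where they are.

Things in the scene. Friction and masses are not known exactly. Their poses are not given: they have to be found in the camera images.
- spindle: Spring-loaded spindle, 178 mm long, 105 g, lying on the table. Origin on its axis, +x towards the spring pin. Along x, mm: fixed steel pin 10 dia, -85 to -69; grey cone 14 to 26 dia, to -61; grey tube 26 dia, to +45; blue collar to +57; spring pin 10 dia, to +93. Lies with its fixed pin 0.057 rad lower than its collar. Either end may go in either cup; the collar cannot pass through the roll
- pin_tip (a point): outer, rounded end of the spindle's fixed pin, on its axis (85 mm from the spindle's origin towards -x)
- collar (a point): centre of the blue eight-sided collar, on the spindle's axis (51 mm from its origin towards +x); 12 mm thick, 38 mm across flats; at the start it rests on a flat, this point 19 mm above the table, so two flats are upright
- plunger_tip (a point): outer, rounded end of the spring pin, on the spindle's axis (93 mm from its origin when the spring is free); moves with the pin
- plunger (a joint): how far the spring pin is pushed into the spindle, m: 0 free, 0.026 the stop. Spring force 3 N at the start, 4.5 N at 6 mm, 9.5 N at the stop. About 0.006 when seated in the holder; with the spring pin at the bottom of its cup it must be pushed in 0.017 or more for the other end to pass inside the other plate
- roll: New paper roll, firm white cylinder 90 mm wide, 62 mm diameter, with a through core of 31 mm bore, about 105 g, lying on its side. Origin at its centre, 31 mm above the table at the start; own x axis = roll axis, level, both ends alike. The spindle has 2.5 mm play all round in it and hangs that much low when the roll is held; with the collar against it the roll's centre is at the spindle's origin
- holder: Roll holder fixed to the table: dark foot 115 x 206 x 8 mm, two upright aluminium side plates 30 mm deep (along its x), 16 mm thick (y), tops 96 mm above the table, inner faces 152 mm apart; tie rod 8 mm dia at 20 mm height. Origin: centre of the foot's underside; y from right to left plate, z up. A blind round cup in each inner face faces the other. Open in front, behind and above
- cup_left (a point): centre of the bottom of the end cup in the plate at holder +y: cup 19 mm diameter, 10 mm deep, centred in the plate's depth, 78 mm above the table; the mouth is 10 mm nearer the holder's middle
- cup_right (a point): the same for the plate at holder -y
- bottle_a: brown sauce bottle with red label, 54 mm diameter, 165 mm tall, standing; origin at the centre of its base. Leave alone
- bottle_b: brown sauce bottle with yellow label, 54 mm diameter, 165 mm tall, standing; origin at the centre of its base. Leave alone
- cup_stack: stack of clear plastic cups, 78 mm diameter, 126 mm tall, standing; origin at the centre of its base. Leave alone
- cup: single clear plastic cup, 78 mm diameter, 85 mm tall, standing mouth up; origin at the centre of its base. Leave alone
There are look-alikes about, which are no part of the job. Leave any black or yellow look-alike of the roll alone.

How it is judged:
By the outcome, as a careful person would: the job done as asked, in the order asked, and still so for the second after the job is handed in, with the robot touching nothing.
It also fails if it takes over 61 s, if anything falls off the work surface, if the arm or the gripper's body presses on something with over 40 N, if the wrist force passes 120 N, or if a joint passes its speed limit or range.

## Working session

There is one attempt and no reset: what is moved stays moved. The work goes in short steps, Python scripts to look and compute and a shell command to move; the robot and the scene stay as the last step left them, time stands still between calls to the robot, and variables do not carry over. Pictures are saved under pics/ and viewed, at most 13 in all, crops included, and the job is handed in when it is done.

```bash
ls; mkdir -p pics; python3 - <<'E'
from bench import ctrl
import cv2,numpy as np
print(ctrl.get_state())
for n in ("side","top"):
    im,d=ctrl.get_image(n); np.savez(f'pics/{n}0.npz',im=im,d=d); cv2.imwrite(f'pics/{n}0.png',im[:,:,::-1])
    p=ctrl.camera_params(n); print(n,p)
E
```

```text
pics
{'time': 0.0, 'joint_positions': array([ 1.23110178,  0.32184482, -0.07007597,  1.45164287,  0.02262541,
        1.37078317, -0.05692449]), 'qd': array([ 6.71939452e-05, -1.56021239e-03, -7.02898910e-04, -3.30928315e-04,
       -4.23778246e-04,  9.55323857e-05, -8.55882164e-04]), 'joint_torque': array([-1.70156400e-04, -4.91291785e+01, -4.04079678e-01, -3.12535036e+01,
       -6.39421446e-02,  4.36438539e-02,  1.85059243e-04]), 'position': array([ 0.22496436, -0.60928703,  0.23546338]), 'tool_rot': array([-3.09075813e+00, -5.52525422e-01,  7.12109094e-04]), 'ft_force': array([-0.46949228, -0.19463748,  0.46811878]), 'torque': array([ 0.02481464, -0.01354228,  0.01025273]), 'grip_force': 0.0, 'grip_width': 1.0007500497613033}
side {'mtx': array([[472.00271296,   0.        , 314.54603628],
       [  0.        , 472.00271296, 240.46450543],
       [  0.        ,   0.        ,   1.        ]]), 'dist_coeffs': array([0.03392009, 0.        , 0.        , 0.        , 0.        ]), 'T': array([[-0.89548644, -0.33672504,  0.29106748,  0.19973555],
       [-0.44490479,  0.65838452, -0.60711576,  0.74206394],
       [ 0.01279676, -0.67316125, -0.739385  ,  0.93882693],
       [ 0.        ,  0.        ,  0.        ,  1.        ]])}
top {'mtx': array([[508.62971191,   0.        , 312.97776232],
       [  0.        , 508.62971191, 235.43608868],
       [  0.        ,   0.        ,   1.        ]]), 'dist_coeffs': array([-0.05315855,  0.        ,  0.        ,  0.        ,  0.        ]), 'T': array([[ 0.00925932, -0.98701829,  0.16034078,  0.34788986],
       [-0.99989892, -0.00740877,  0.01213537,  0.02570035],
       [-0.0107899 , -0.16043694, -0.98698712,  1.313014  ],
       [ 0.        ,  0.        ,  0.        ,  1.        ]])}
```

View pics/top0.png

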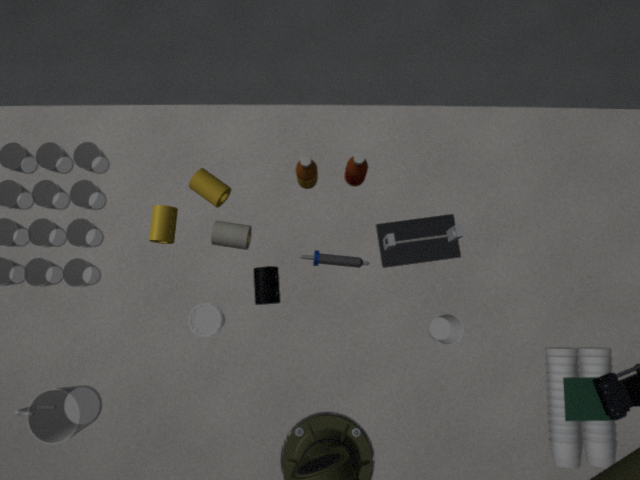

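View pics/side0.png

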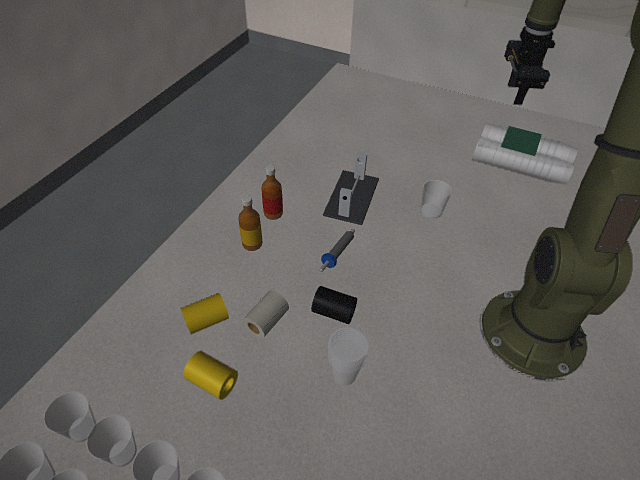

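```bash
cat > h.py <<'E'
from bench import ctrl
import cv2,numpy as np
from scipy.optimize import least_squares
def shot(n,tag=None):
    p=ctrl.camera_params(n); im,d=ctrl.get_image(n)
    if tag: cv2.imwrite(f'pics/{tag}.png',im[:,:,::-1])
    return cloud(p,im,d)
def cloud(p,im,d):
    v,u=np.mgrid[:480,:640]
    n=cv2.undistortPoints(np.stack([u,v],-1).reshape(-1,1,2).astype(float),p['mtx'],p['dist_coeffs']).reshape(480,640,2)
    c=np.dstack([n*d[...,None],d]); T=p['T']
    P=c@T[:3,:3].T+T[:3,3]; P[d==0]=np.nan
    return im,P
def near(P,x,y,r,zlo,zhi=1):
    m=(np.hypot(P[...,0]-x,P[...,1]-y)<r)&(P[...,2]>zlo)&(P[...,2]<zhi)
    return m
def cyl(Q,R,z0,dz=0):
    # axis x=a+b*(y-ym), z=z0+dz*(y-ym); fit a,b
    ym=Q[:,1].mean()
    def f(q):
        u=np.array([q[1],1,dz]);u/=np.linalg.norm(u)
        w=Q-np.array([q[0],ym,z0]); return np.linalg.norm(np.cross(w,u),axis=1)-R
    s=least_squares(f,[Q[:,0].mean(),0],loss='soft_l1',f_scale=.002)
    return s.x[0],ym,s.x[1],np.sqrt(np.mean(f(s.x)**2))
E
cat > m.py <<'E'
from h import *
for n in ("top","side"):
    D=np.load(f'pics/{n}0.npz'); im,P=cloud(ctrl.camera_params(n),D['im'],D['d'])
    tab=P[(np.abs(P[...,0]-.5)<.3)&(np.abs(P[...,1])<.3)]; print(n,'table z med',np.nanmedian(tab[:,2]))
    hsv=cv2.cvtColor(im,cv2.COLOR_RGB2HSV)
    blue=(hsv[...,0]>100)&(hsv[...,0]<130)&(hsv[...,1]>150)&(im[...,2]>60)
    b=P[blue&(np.abs(P[...,0]-.6)<.3)]; print(' blue',len(b),np.nanmedian(b,0).round(4))
    if n=='top':
        for nm,(u,v) in dict(roll=(231,235),tube=(340,261),ptip=(366,263),stip=(304,257),plL=(389,240),plR=(454,234),ba=(356,172),bb=(306,175),cup=(446,328),st=(206,320)).items(): print('  ',nm,P[v,u].round(3))
    lo=cv2.inRange(hsv,(0,0,0),(180,255,255))
    g=P[340//1,0] if 0 else None
    r0=np.array([.565,.165])if 0 else None
    globals()[n]=(im,P,hsv)
E
python3 m.py
```

```text
top table z med 0.0007517114972437344
 blue 40 [0.5023 0.0332 0.037 ]
   roll [0.551 0.246 0.061]
   tube [ 0.491 -0.028  0.029]
   ptip [ 0.488 -0.095  0.014]
   stip [0.501 0.064 0.025]
   plL [ 0.536 -0.143  0.096]
   plR [ 0.556 -0.309  0.069]
   ba [ 0.7   -0.063  0.113]
   bb [0.693 0.059 0.11 ]
   cup [ 0.325 -0.298  0.003]
   st [0.34  0.286 0.126]
side table z med 0.0008507613330948627
 blue 130 [0.4965 0.0364 0.0298]
```

```bash
cat >> m.py <<'E'
for n in ("top","side"):
    im,P,hsv=globals()[n]
    m=near(P,.551,.246,.075,.02)&(hsv[...,1]<90)&(im.max(2)>60); Q=P[m]
    a,ym,b,e=cyl(Q,.031,.031); print(n,'roll n',len(Q),'x at ym',a,ym,'slope',b,'rms',e)
    u=np.array([b,1])/np.hypot(b,1); t=(Q[:,:2]-[a,ym])@u
    c=np.percentile(t,[1,99]); print('  ext',c,'centre',np.array([a,ym])+u*c.mean(),'yaw of axis from +y (deg,ccw)',-np.degrees(np.arctan(b)))
    # spindle tube
    m=near(P,.491,-.02,.042,.01)&(hsv[...,1]<150); Q=P[m]
    z0=.019-.057*(.034+.02)
    ym=Q[:,1].mean(); a,ym,b,e=cyl(Q,.013,.019+.057*(ym-.034),.057); print(' tube',len(Q),a,ym,b,e,'x at y=.034',a+b*(.034-ym))
    Q=P[near(P,.495,-.01,.12,.008,.045)]; u=np.array([b,1])/np.hypot(b,1); t=(Q[:,:2]-[a,ym])@u
    print('  ext y-ish',np.percentile(t,[0.5,99.5]),'->mid origin',np.array([a,ym])+u*(np.percentile(t,[.5,99.5]).mean()-.004))
    for x,y in((.54,-.143),(.556,-.31)):
        m=near(P,x,y,.03,.088,.105); Q=P[m]; r=cv2.minAreaRect((Q[:,:2]*1000).astype(np.float32)); print(' plate',len(Q),np.nanmean(Q,0).round(4),r)
    # dark foot
    m=near(P,.54,-.22,.16,-.01,.02)&(im.max(2)<75); Q=P[m]; r=cv2.minAreaRect((Q[:,:2]*1000).astype(np.float32)); print(' foot',len(Q),r)
E
python3 m.py|tail -n +14
```

```text
blue 130 [0.4965 0.0364 0.0298]
top roll n 795 x at ym 0.5561844868215473 0.24919097932539955 slope 0.14498120029457331 rms 0.0023525428328013756
  ext [-0.04443833  0.04419575] centre [0.55616708 0.24907095] yaw of axis from +y (deg,ccw) -8.249332262912786
 tube 328 0.4955554675558145 -0.020167627764154598 0.09845048470744375 0.002215252494964847 x at y=.034 0.5008882967646479
  ext y-ish [-0.07716169  0.09415987] ->mid origin [ 0.49599627 -0.01569018]
 plate 89 [ 0.5371 -0.1468  0.0957] ((537.513916015625, -146.71543884277344), (30.24616813659668, 16.290895462036133), 7.604896545410156)
 plate 96 [ 0.5613 -0.3138  0.0955] ((561.3568115234375, -314.69146728515625), (30.96027946472168, 18.585908889770508), 6.997427463531494)
 foot 3080 ((546.10888671875, -200.76829528808594), (117.24642181396484, 273.0490417480469), 8.156391143798828)
side roll n 1064 x at ym 0.5566965939915742 0.2557385292347877 slope 0.1459051489424514 rms 0.0029018118196949124
  ext [-0.0507026  0.0389293] centre [0.5558467  0.24991356] yaw of axis from +y (deg,ccw) -8.301173972681124
 tube 237 0.4953191356484839 -0.02005974041925729 0.0799335644465566 0.001641735279630821 x at y=.034 0.4996403233932507
  ext y-ish [-0.07915397  0.09313284] ->mid origin [ 0.49555733 -0.01707982]
 plate 75 [ 0.5373 -0.1472  0.0941] ((537.7401733398438, -148.2027587890625), (30.202316284179688, 20.522613525390625), 6.015817642211914)
 plate 62 [ 0.5609 -0.3125  0.0944] ((561.1785888671875, -315.0287780761719), (30.412450790405273, 18.2694034576416), 3.3446662425994873)
 foot 1517 ((545.7484741210938, -205.262451171875), (115.42626953125, 281.4914245605469), 8.32757568359375)
```

```bash
python3 -m inch '[[92,216,0,0,0,22],[276,648,0,0,0,64.6],[276,648,0,0,0,64.6],[276,648,0,0,0,64.6],[276,648,0,0,0,64.6],[276,648,0,0,0,64.6],[276,648,0,0,0,64.6],[276,648,0,0,0,64.6],[276,648,0,0,0,64.6],[276,648,0,0,0,64.6],[276,648,0,0,0,64.6],[276,648,0,0,0,64.6],[276,648,0,0,0,64.6],[276,648,0,0,0,64.6],[276,648,0,0,0,64.6],[276,648,0,0,0,64.6],[276,648,0,0,0,64.6]]' 87 40
python3 - <<'E'
from h import *
s=ctrl.get_state(); print(s['joint_positions'].round(3),s['position'].round(4),s['tool_rot'].round(3))
im,P=shot('wrist','w1')
hsv=cv2.cvtColor(im,cv2.COLOR_RGB2HSV)
blue=(hsv[...,0]>100)&(hsv[...,0]<130)&(hsv[...,1]>150)&(im[...,2]>60)
b=P[blue]; print(len(b),np.nanmedian(b,0).round(4),np.nanpercentile(b,[2,98],axis=0).round(4),np.argwhere(blue).mean(0))
E
```

```text
time: 2.22
position: [0.5012, 0.0377, 0.2367]
tool_rot: [2.319, 2.118, -0.0]
ft_force: [-0.7, -0.0, -0.4]
grip_width: 0.999
grip_force: 0.0
[ 0.663  0.046 -0.804  1.785  0.035  1.324 -0.24 ] [0.5012 0.0377 0.2367] [ 2.319  2.118 -0.   ]
903 [0.4989 0.0367 0.0335] [[0.4813 0.0272 0.0077]
 [0.5164 0.0414 0.04  ]] [214.51716501 319.910299  ]
```

View pics/w1.png

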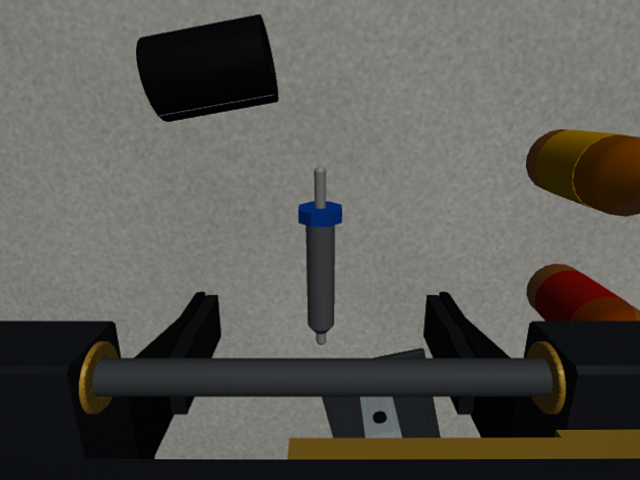

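The wrist picture shows the spindle upright in the image at u≈320, with the collar at (320,214) and the fixed pin at (320,340). It is aligned with the tool and between the fingers, so I'm going down to grip the collar.

```bash
python3 -m inch '[[-1,1,-60,0,0,0],[-1,1,-120,0,0,0],[-1,1,-170,0,0,0],[-1,1,-200,0,0,0],[-1,1,-215,0,0,0],[-1,1,-218,0,0,0],[-1,1,-218,0,0,0]]' 87 45
python3 -m inch '[[0,0,0,0,0,0],[0,0,0,0,0,0],[0,0,0,0,0,0],[0,0,0,0,0,0],[0,0,0,0,0,0],[0,0,0,0,0,0]]' 0 45
python3 -m inch '[[0,0,10,0,0,0],[0,0,40,0,0,0],[0,0,100,0,0,0],[0,0,160,0,0,0],[0,0,215,0,0,0],[0,0,225,0,0,0],[0,0,225,0,0,0]]'
```

```text
time: 3.15
position: [0.5012, 0.0393, 0.0196]
tool_rot: [2.318, 2.119, 0.002]
ft_force: [0.4, 0.2, -0.1]
grip_width: 1.001
grip_force: 0.0
time: 3.9
position: [0.5002, 0.0393, 0.0186]
tool_rot: [2.319, 2.12, 0.0]
ft_force: [0.4, 0.3, -0.5]
grip_width: 0.43
grip_force: 45.0
time: 4.78
position: [0.5001, 0.0392, 0.2438]
tool_rot: [2.318, 2.119, 0.0]
ft_force: [-0.2, -0.4, -1.0]
grip_width: 0.427
grip_force: 45.0
```

```bash
python3 -m inch '[[5,2,0,0,0,10],[10,4,0,0,0,20],[15,6,0,0,0,30],[20,8,0,0,0,40],[27,11,0,0,0,50],[27,11,0,0,0,60],[27,11,0,0,0,70],[27,11,0,0,0,80],[27,11,0,0,0,90],[27,11,0,0,0,100],[27,11,0,0,0,110],[27,11,0,0,0,120],[27,11,0,0,0,130],[27,11,0,0,0,140],[27,11,0,0,0,150],[27,11,0,0,0,160],[27,11,0,0,0,170],[27,11,0,0,0,176.8],[27,11,0,0,0,176.8],[27,11,0,0,0,176.8]]'
python3 - <<'E'
from h import *
s=ctrl.get_state(); print(s['joint_positions'].round(3),s['position'].round(4),s['tool_rot'].round(3))
E
```

```text
time: 7.28
position: [0.5265, 0.05, 0.2424]
tool_rot: [2.053, -2.376, -0.003]
ft_force: [-0.6, 0.1, -0.6]
grip_width: 0.432
grip_force: 45.0
[ 0.948  0.216 -1.216  1.71   0.206  1.362  2.691] [0.5265 0.05   0.2424] [ 2.053 -2.376 -0.003]
```

```bash
cat > sp.py <<'E'
from h import *
import sys
s=ctrl.get_state(); c=s['position']; print(s['joint_positions'].round(3),c.round(4))
for n in("top","side"):
    im,P=shot(n,sys.argv[1]+n)
    # tube / tip points ahead of the tool
    m=(P[...,1]>c[1]+.035)&(P[...,1]<c[1]+.16)&(abs(P[...,0]-c[0]-.015)<.04)&(P[...,2]>c[2]-.045)&(P[...,2]<c[2]+.04)
    Q=P[m]; t=Q[:,1]
    for lo in np.arange(.03,.16,.02):
        q=Q[(t>c[1]+lo)&(t<c[1]+lo+.02)]
        if len(q): print(n,'y',(c[1]+lo+.01).round(4),len(q),'x',(q[:,0].min()/2+q[:,0].max()/2).round(4),'ztop',np.percentile(q[:,2],95).round(4),'ymax',q[:,1].max().round(4))
E
python3 sp.py a
```

```text
[ 0.948  0.216 -1.216  1.71   0.206  1.362  2.691] [0.5265 0.05   0.2424]
top y 0.11 82 x 0.5348 ztop 0.2549 ymax 0.1199
top y 0.13 113 x 0.5391 ztop 0.2535 ymax 0.1395
top y 0.15 111 x 0.5418 ztop 0.253 ymax 0.1598
top y 0.17 86 x 0.5439 ztop 0.251 ymax 0.1793
top y 0.19 22 x 0.5469 ztop 0.2408 ymax 0.1903
side y 0.09 73 x 0.5314 ztop 0.2552 ymax 0.0999
side y 0.11 98 x 0.5345 ztop 0.2554 ymax 0.1195
side y 0.13 104 x 0.5381 ztop 0.2535 ymax 0.1399
side y 0.15 105 x 0.5411 ztop 0.2516 ymax 0.1597
side y 0.17 118 x 0.544 ztop 0.2506 ymax 0.1799
side y 0.19 28 x 0.5468 ztop 0.2421 ymax 0.1918
```

```bash
python3 -m inch '[[0,0,0,2,-0.3,-1],[0,0,-30,4,-0.6,-1],[0,0,-80,4,-0.6,-1],[0,0,-130,4,-0.6,-1],[0,0,-170,4,-0.6,-1],[0,0,-195,4,-0.6,-1],[0,0,-208,4,-0.6,-1],[0,0,-212,4,-0.6,-1],[0,0,-212,4,-0.6,-1]]'
python3 sp.py b
```

```text
time: 8.5
position: [0.5278, 0.0503, 0.0323]
tool_rot: [-1.998, 2.353, 0.07]
ft_force: [0.2, -0.1, -0.8]
grip_width: 0.427
grip_force: 45.0
[ 0.824  0.492 -1.086  1.947  0.448  0.971  2.517] [0.5278 0.0503 0.0323]
top y 0.0903 104 x 0.5421 ztop 0.0484 ymax 0.0997
top y 0.1103 233 x 0.543 ztop 0.049 ymax 0.1203
top y 0.1303 236 x 0.5428 ztop 0.0471 ymax 0.1402
top y 0.1503 233 x 0.5428 ztop 0.0481 ymax 0.1601
top y 0.1703 222 x 0.5428 ztop 0.0468 ymax 0.1803
top y 0.1903 225 x 0.5428 ztop 0.0359 ymax 0.2002
top y 0.2103 193 x 0.5425 ztop 0.0625 ymax 0.2103
side y 0.0903 146 x 0.5426 ztop 0.0472 ymax 0.1003
side y 0.1103 204 x 0.5425 ztop 0.0481 ymax 0.1201
side y 0.1303 212 x 0.5432 ztop 0.0474 ymax 0.1402
side y 0.1503 241 x 0.5428 ztop 0.0483 ymax 0.1603
side y 0.1703 246 x 0.5424 ztop 0.0471 ymax 0.1803
side y 0.1903 94 x 0.5289 ztop 0.0394 ymax 0.1997
side y 0.2103 88 x 0.5382 ztop 0.0632 ymax 0.2102
```

View pics/bside.png

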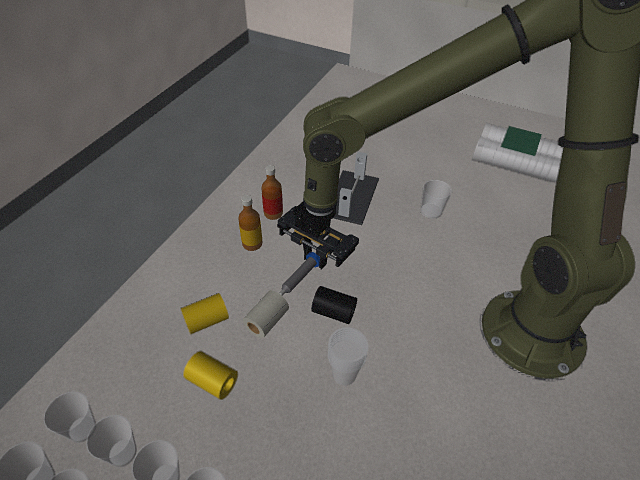

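```bash
cat > sp2.py <<'E'
from h import *
s=ctrl.get_state(); c=s['position']; print(c.round(4),s['ft_force'].round(2))
for n in("top","side"):
    im,P=shot(n)
    Q=P[(P[...,1]>c[1]+.035)&(P[...,1]<c[1]+.112)&(abs(P[...,0]-c[0]-.011)<.03)&(P[...,2]>.022)&(P[...,2]<.06)]
    ym=Q[:,1].mean()
    f=lambda q:np.linalg.norm(np.cross(Q-[q[0],ym,q[2]],np.array([q[1],1,q[3]])/np.linalg.norm([q[1],1,q[3]])),axis=1)-.013
    q=least_squares(f,[c[0]+.01,.14,.034,0],loss='soft_l1',f_scale=.002).x
    print(n,len(Q),q.round(4),'ym',ym.round(4),'x at roll near/centre/far',(q[0]+q[1]*(np.array([.205,.2495,.294])-ym)).round(4),'z',(q[2]+q[3]*(np.array([.205,.2495,.294])-ym)).round(4))
    m=near(P,.556,.2495,.075,.02)&(P[...,1]>.203)&(im.max(2)>60); Q=P[m]; 
    u=np.array([.1435,.99]); Q=Q[abs((Q[:,:2]-[.556,.2495])@u)<.046]
    a,y0,b,e=cyl(Q,.031,.031); print('  roll x',(a+b*(np.array([.205,.2495,.294])-y0)).round(4),b.round(4),e.round(4))
E
python3 sp2.py
```

```text
[0.5281 0.0502 0.0326] [ 0.52 -0.07 -0.53]
top 304 [0.5409 0.1739 0.0344 0.0013] ym 0.1239 x at roll near/centre/far [0.555  0.5627 0.5704] z [0.0345 0.0345 0.0346]
  roll x [0.5499 0.5562 0.5626] 0.1428 0.0029
side 309 [0.5417 0.169  0.0346 0.0024] ym 0.1246 x at roll near/centre/far [0.5552 0.5628 0.5703] z [0.0348 0.0349 0.035 ]
  roll x [0.5496 0.5558 0.5621] 0.141 0.0039
```

```bash
python3 -m inch '[[0,0,-4.5,0,0,1.6],[0,0,-4.5,0,0,1.6],[0.7,5,-4.5,0,0,1.6],[2.1,15,-4.5,0,0,1.6],[3.5,25,-4.5,0,0,1.6],[5,35,-4.5,0,0,1.6],[6.4,45,-4.5,0,0,1.6],[7.8,55,-4.5,0,0,1.6],[7.8,55,-4.5,0,0,1.6]]'
python3 sp2.py
```

```text
time: 9.82
position: [0.5349, 0.1066, 0.0272]
tool_rot: [-2.033, 2.323, 0.073]
ft_force: [0.0, -0.2, -0.7]
grip_width: 0.429
grip_force: 45.0
[0.5349 0.1066 0.0272] [ 0.02 -0.22 -0.74]
top 349 [0.5468 0.1529 0.0369 0.3308] ym 0.1877 x at roll near/centre/far [0.5495 0.5563 0.5631] z [0.0426 0.0574 0.0721]
  roll x [0.5496 0.5562 0.5629] 0.1495 0.0024
side 299 [ 0.5415 -0.0745  0.0343  0.2485] ym 0.1801 x at roll near/centre/far [0.5397 0.5363 0.533 ] z [0.0404 0.0515 0.0625]
  roll x [0.5498 0.5559 0.5619] 0.1355 0.0039
```

```bash
python3 -m inch '[[1.5,10,0,0,0,0],[3,20,0,0,0,0],[4.5,30,0,0,0,0],[6,40,0,0,0,0],[7.5,50,0,0,0,0],[9,60,0,0,0,0],[10,70,0,0,0,0],[11.5,80,0,0,0,0],[12,84,0,0,0,0],[12,84,0,0,0,0]]'
python3 - <<'E'
from h import *
im,P=shot('top','c1'); np.savez('pics/c1.npz',P=P,im=im)
im2,P2=shot('side','c2')
cv2.imwrite('pics/cc.png',np.hstack([cv2.resize(im[170:300,160:360],None,fx=2,fy=2),cv2.resize(im2[220:360,220:380],(400,260))])[:,:,::-1])
for P,im in((P,im),(P2,im2)):
    hsv=cv2.cvtColor(im,cv2.COLOR_RGB2HSV)
    m=near(P,.556,.2495,.085,.02)&(hsv[...,1]<90)&(im.max(2)>60)&(P[...,1]>.19); Q=P[m]
    a,ym,b,e=cyl(Q,.031,.031);u=np.array([b,1])/np.hypot(b,1); t=(Q[:,:2]-[a,ym])@u
    c=np.percentile(t,[1,99]); print(len(Q),c,np.array([a,ym])+u*c[:,None],b)
E
```

```text
time: 11.18
position: [0.547, 0.1898, 0.0271]
tool_rot: [-2.032, 2.325, 0.073]
ft_force: [0.2, -0.1, 0.0]
grip_width: 0.429
grip_force: 45.0
494 [-0.06341548  0.05213109] [[0.56796311 0.20957825]
 [0.54108636 0.32195552]] -0.23916533766156728
2296 [-0.04838588  0.08453673] [[0.5438885  0.18830346]
 [0.57063299 0.31850773]] 0.20540402677122666
```

View pics/cc.png

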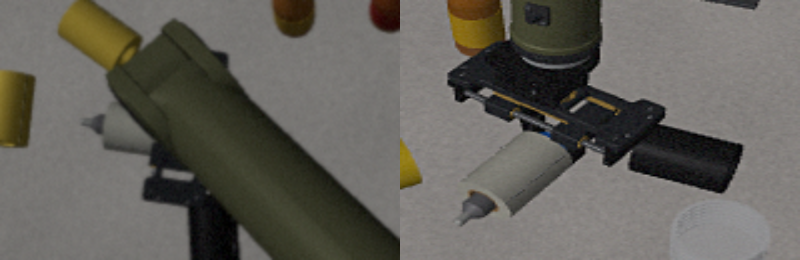

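```bash
python3 -m inch '[[0.4,3,0,0,0,0],[0.9,6,0,0,0,0],[1.2,9,0,0,0,0],[1.2,9,0,0,0,0],[1.2,9,0,0,0,0]]'
python3 -m inch '[[0,0,0,0,0,0],[0,0,0,0,0,0],[0,0,0,0,0,0],[0,0,0,0,0,0],[0,0,0,0,0,0]]' 80
python3 -m inch '[[0,0,20,0,0,0],[0,0,60,0,0,0],[0,0,110,0,0,0],[0,0,170,0,0,0],[-8,-55,190,-4,0.6,-10],[-17,-114,190,-4,0.6,-20],[-17,-130,190,-4,0.6,-30],[-17,-130,190,-4,0.6,-40],[-17,-130,190,-4,0.6,-50],[-17,-130,190,-4,0.6,-60],[-17,-130,190,-4,0.6,-60]]'
python3 - <<'E'
from h import *
im,P=shot('top','d1')
im2,P2=shot('side','d2')
cv2.imwrite('pics/dd.png',np.hstack([cv2.resize(im[170:300,160:360],None,fx=2,fy=2),cv2.resize(im2[220:360,220:380],(400,260))])[:,:,::-1])
for P,im in((P,im),(P2,im2)):
    hsv=cv2.cvtColor(im,cv2.COLOR_RGB2HSV)
    m=near(P,.556,.256,.085,.045,.075)&(hsv[...,1]<90)&(im.max(2)>60); Q=P[m]
    a,ym,b,e=cyl(Q,.031,.031);u=np.array([b,1])/np.hypot(b,1); t=(Q[:,:2]-[a,ym])@u
    c=np.percentile(t,[1,99]); print(len(Q),c,np.array([a,ym])+u*c.mean(),b)
    blue=(hsv[...,0]>100)&(hsv[...,0]<130)&(hsv[...,1]>150)&(im[...,2]>60)&near(P,.556,.256,.15,0.005)
    q=P[blue]; tb=(q[:,:2]-[a,ym])@u; print('blue',len(q),np.nanmedian(q,0).round(4),'along rel centre',np.percentile(tb,[3,50,97]).round(4)-c.mean())
print(ctrl.get_state()['joint_positions'].round(3))
E
```

```text
time: 11.9
position: [0.5484, 0.1987, 0.0272]
tool_rot: [-2.031, 2.325, 0.073]
ft_force: [-0.1, -0.6, 0.9]
grip_width: 0.43
grip_force: 45.0
time: 12.52
position: [0.5482, 0.1982, 0.0271]
tool_rot: [-2.031, 2.326, 0.072]
ft_force: [0.4, -0.5, 0.1]
grip_width: 0.877
grip_force: 0.0
time: 13.9
position: [0.5312, 0.069, 0.2183]
tool_rot: [-0.609, 3.062, -0.047]
ft_force: [0.2, -0.2, -1.1]
grip_width: 0.915
grip_force: 0.0
777 [-0.04476447  0.04400953] [0.55694051 0.25695196] 0.14224799330061833
blue 40 [0.5444 0.208  0.0456] along rel centre [-0.05472253 -0.04922253 -0.04492253]
895 [-0.04822006  0.0410682 ] [0.55669994 0.25751912] 0.1397524472226273
blue 18 [0.543  0.2032 0.0464] along rel centre [-0.05782407 -0.05602407 -0.05242407]
[ 0.754  0.18  -1.041  1.75   0.195  1.288  1.632]
```

View pics/dd.png

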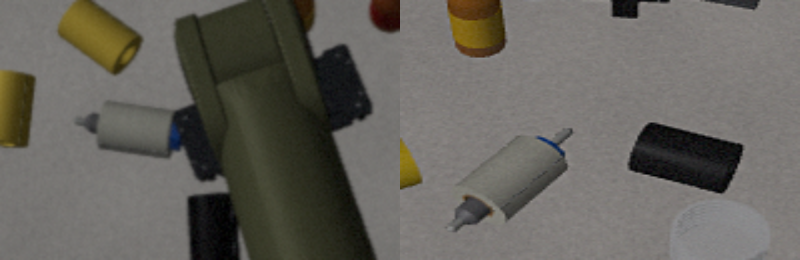

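```bash
cat > turn.py <<'E'
from h import *
import sys
from scipy.spatial.transform import Rotation as R
a,x,y,z=map(float,sys.argv[1:5]); tilt=float(sys.argv[5]) if len(sys.argv)>5 else 0
s=ctrl.get_state(); C=R.from_rotvec(s['tool_rot'])
c,d=np.cos(np.radians(a)),np.sin(np.radians(a))
D=R.from_matrix(np.array([[c,d,0],[d,-c,0],[0,0,-1]]))
print('turn',(D*C.inv()).as_rotvec(degrees=True).round(2),'shift mm',((np.array([x,y,z])-s['position'])*1000).round(1), 'state err; time',s['time'])
E
python3 turn.py 81.9 .5568 .257 .026
```

```text
turn [   2.34   -0.72 -120.62] shift mm [  25.5  188.3 -191.8] state err; time 14.0
```

```bash
python3 -m inch '[[4,20,0,0.2,-0.1,-10],[8,50,0,0.4,-0.1,-20],[12,80,0,0.6,-0.2,-30],[16,110,0,0.8,-0.2,-40],[20,140,0,1,-0.3,-50],[24,170,0,1.2,-0.4,-60],[25.5,188,0,1.4,-0.4,-70],[25.5,188,0,1.6,-0.5,-80],[25.5,188,0,1.8,-0.5,-90],[25.5,188,0,2,-0.6,-100],[25.5,188,0,2.1,-0.7,-110],[25.5,188,0,2.3,-0.7,-120.6],[25.5,188,0,2.3,-0.7,-120.6],[25.5,188,0,2.3,-0.7,-120.6]]' 87
python3 turn.py 81.9 .5568 .257 .026
```

```text
time: 15.75
position: [0.5566, 0.2563, 0.2172]
tool_rot: [-2.372, -2.059, -0.001]
ft_force: [-0.8, -0.1, -0.1]
grip_width: 0.997
grip_force: 0.0
turn [-0.05 -0.01 -0.04] shift mm [   0.2    0.7 -191.2] state err; time 15.75
```

```bash
python3 -m inch '[[0,0.7,-60,0,0,0],[0,0.7,-110,0,0,0],[0,0.7,-150,0,0,0],[0,0.7,-175,0,0,0],[0,0.7,-188,0,0,0],[0,0.7,-191,0,0,0],[0,0.7,-191,0,0,0]]' 87 40
python3 -m inch '[[0,0,0,0,0,0],[0,0,0,0,0,0],[0,0,0,0,0,0],[0,0,0,0,0,0],[0,0,0,0,0,0]]' 0 40
python3 -m inch '[[0,0,5,0,0,0],[0,0,20,0,0,0],[0,0,40,0,0,0],[0,0,65,0,0,0],[0,0,90,0,0,0],[0,0,115,0,0,0],[0,0,140,0,0,0],[0,0,165,0,0,0],[0,0,185,0,0,0],[0,0,185,0,0,0]]'
python3 turn.py 98.2 .549 -.230 .2
```

```text
time: 16.62
position: [0.5573, 0.2574, 0.027]
tool_rot: [-2.376, -2.055, -0.003]
ft_force: [0.1, 0.5, 0.4]
grip_width: 0.999
grip_force: 0.0
time: 17.25
position: [0.5567, 0.257, 0.0264]
tool_rot: [-2.376, -2.055, -0.001]
ft_force: [-1.0, -1.0, 2.7]
grip_width: 0.708
grip_force: 40.0
time: 18.5
position: [0.5576, 0.2577, 0.2136]
tool_rot: [2.376, 2.054, 0.007]
ft_force: [-0.1, 0.5, -2.8]
grip_width: 0.709
grip_force: 40.0
turn [-0.15  0.2  16.49] shift mm [  -8.6 -487.7  -13.6] state err; time 18.5
```

```bash
python3 -m inch '[[0,-6,0,0,0,0],[-2,-22,0,0,0,2],[-4,-47,0,0,0,4],[-6,-77,0,0,0,6],[-8,-107,0,0,0,8],[-10,-137,0,0,0,10],[-12,-167,0,0,0,12],[-14,-197,0,0,0,14],[-16,-227,0,0,0,16],[-18,-257,0,0,0,18],[-20,-287,0,0,0,20],[-22,-317,0,0,0,22],[-24,-347,0,0,0,24],[-26,-377,0,0,0,26],[-28,-407,0,0,0,28],[-30,-434,0,0,0,29],[-32,-454,0,0,0,29.5],[-32,-465,0,0,0,29.5],[-32,-469.5,0,0,0,29.5],[-32,-469.5,0,0,0,29.5]]'
python3 turn.py 111.2 .5256 -.2118 .2136
cat > me.py <<'E'
from h import *
import sys
s=ctrl.get_state(); c=s['position']; tr=s['tool_rot']; a=2*np.arctan2(tr[1],tr[0]); u=np.array([np.cos(a),np.sin(a)]); w=np.array([-u[1],u[0]])
print('tcp',c.round(4),'ang',np.degrees(a)%360, s['ft_force'].round(1),s['joint_positions'].round(2))
for n in('top','side'):
    im,P=shot(n,sys.argv[1]+n)
    L=(P[...,:2]-c[:2])@u; W=(P[...,:2]-c[:2])@w; Z=P[...,2]-c[2]
    sg=1 if u[1]>0 else -1; L=L*sg; W=W*sg
    hsv=cv2.cvtColor(im,cv2.COLOR_RGB2HSV)
    blue=(hsv[...,0]>95)&(hsv[...,0]<135)&(hsv[...,1]>130)&(abs(L)<.1)&(abs(W)<.06)&(abs(Z)<.04)
    if blue.any(): print(n,'blue',blue.sum(),'L',np.percentile(L[blue],[3,50,97]).round(4),'W',np.median(W[blue]).round(4),'Z',np.percentile(Z[blue],[5,95]).round(4))
    near_=(abs(W)<.03)&(abs(Z)<.03)&(abs(L)<.12)
    for nm,m in(('spring',near_&(L<-.065)),('fixed',near_&(L>.058))):
        if m.sum()>3: print(n,nm,m.sum(),'L',np.percentile(L[m],[2,98]).round(4),'W',np.median(W[m]).round(4),'Zmed',np.median(Z[m]).round(4))
    m=(abs(abs(L)-.037)<.006)&(abs(W)<.035)&(Z>.02)&(Z<.045)
    for sd in(-1,1):
        k=m&(L*sd>0)
        if k.sum()>3: print(n,'roll top',sd,k.sum(),'W',(W[k][Z[k]>np.percentile(Z[k],60)]).mean().round(4),'Ztop',np.percentile(Z[k],90).round(4))
E
python3 me.py e
```

```text
time: 21.0
position: [0.5247, -0.212, 0.2107]
tool_rot: [-1.773, -2.591, -0.001]
ft_force: [0.2, 0.3, -2.3]
grip_width: 0.711
grip_force: 40.0
turn [-0.07 -0.05 -0.03] shift mm [0.9 0.2 2.9] state err; time 21.0
tcp [ 0.5247 -0.212   0.2107] ang 111.22880451105246 [ 0.2  0.3 -2.3] [ 0.79  0.19 -0.5   1.68  0.1   1.29  0.63]
top fixed 99 L [0.0586 0.0843] W -0.0004 Zmed 0.0091
top roll top 1 137 W -0.0013 Ztop 0.0368
side blue 10 L [0.0091 0.0113 0.0139] W 0.0002 Z [-0.0045  0.0308]
side fixed 85 L [0.0584 0.0842] W -0.0011 Zmed 0.0079
side roll top -1 34 W -0.0024 Ztop 0.0363
side roll top 1 81 W -0.0029 Ztop 0.0361
```

```bash
python3 -c "
import cv2,numpy as np
a=cv2.imread('pics/etop.png')[170:310,350:530];b=cv2.imread('pics/eside.png')[120:260,280:460]
cv2.imwrite('pics/ee.png',cv2.resize(np.hstack([a,b]),(800,311)))"
```

```text
(no output)
```

View pics/ee.png

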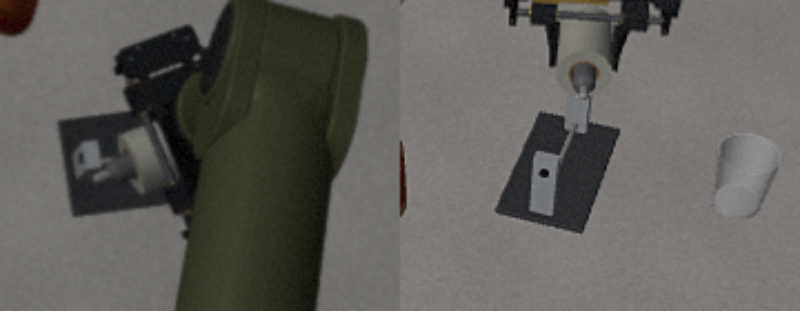

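```bash
python3 -m inch '[[0,0,-10,0,0,0],[0,0,-35,0,0,0],[0,0,-65,0,0,0],[0,0,-95,0,0,0],[0,0,-115,0,0,0],[0,0,-128,0,0,0],[0,0,-135,0,0,0],[0,0,-135,0,0,0],[0,0,-135,0,0,0]]'
python3 me.py f
python3 -c "
import cv2,numpy as np
a=cv2.imread('pics/ftop.png')[170:310,350:530];b=cv2.imread('pics/fside.png')[120:260,280:460]
cv2.imwrite('pics/ff.png',cv2.resize(np.hstack([a,b]),(800,311)))"; python3 turn.py 111.2 .5256 -.2118 .0757
```

```text
time: 22.22
position: [0.5254, -0.2128, 0.077]
tool_rot: [1.774, 2.591, 0.001]
ft_force: [0.6, -0.3, -2.5]
grip_width: 0.707
grip_force: 40.0
tcp [ 0.5254 -0.2128  0.077 ] ang 111.19991437043798 [ 0.6 -0.3 -2.5] [ 0.76  0.32 -0.49  1.83  0.17  1.04  0.58]
top fixed 114 L [0.0581 0.0847] W -0.0045 Zmed 0.009
top roll top 1 114 W -0.0017 Ztop 0.0372
side blue 9 L [0.0076 0.0113 0.0599] W -0.0342 Z [-0.0059  0.0245]
side fixed 122 L [0.0589 0.0819] W -0.0083 Zmed 0.0066
side roll top -1 33 W 0.0022 Ztop 0.0352
side roll top 1 82 W -0.003 Ztop 0.0364
turn [0.01 0.05 0.  ] shift mm [ 0.4  1.  -1.2] state err; time 22.325
```

View pics/ff.png

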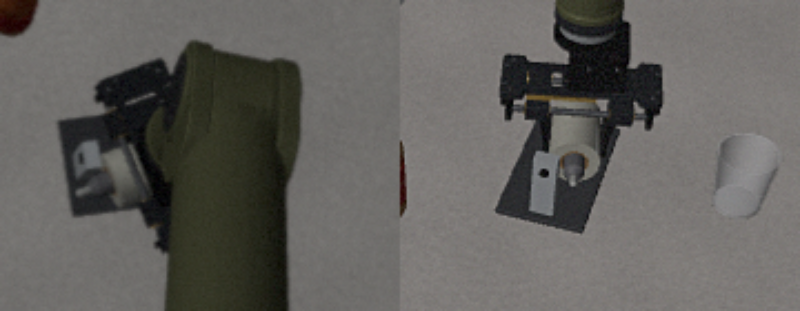

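```bash
python3 -m inch '[[0.5,-3,-1,0,0,0],[1.2,-8,-1,0,0,0],[1.9,-13,-1,0,0,0],[2.3,-15.5,-1,0,0,0],[2.3,-15.5,-1,0,0,0],[2.3,-15.5,-1,0,0,0]]'
python3 -m inch '[[0.3,-2,0,0,0,0],[0.6,-4,0,0,0,0],[0.8,-6,0,0,0,0],[0.8,-6,0,0,0,0],[0.8,-6,0,0,0,0]]'
python3 me.py g
```

```text
time: 23.08
position: [0.527, -0.2278, 0.075]
tool_rot: [-1.774, -2.592, -0.001]
ft_force: [0.3, 0.4, -2.7]
grip_width: 0.705
grip_force: 40.0
time: 23.7
position: [0.528, -0.2333, 0.075]
tool_rot: [-1.773, -2.592, -0.002]
ft_force: [-0.2, 3.5, -1.1]
grip_width: 0.708
grip_force: 40.0
tcp [ 0.528  -0.2333  0.075 ] ang 111.24790608312858 [-0.2  3.5 -1.1] [ 0.78  0.34 -0.48  1.8   0.18  1.04  0.61]
top fixed 109 L [0.0588 0.0876] W -0.0039 Zmed 0.0097
top roll top 1 109 W -0.0004 Ztop 0.0366
side blue 5 L [0.0091 0.0102 0.0729] W -0.0378 Z [-0.0036  0.037 ]
side fixed 108 L [0.0595 0.0865] W -0.0057 Zmed 0.0068
side roll top -1 31 W -0.0037 Ztop 0.0354
side roll top 1 77 W -0.001 Ztop 0.0367
```

```bash
python3 -m inch '[[2.5,-1.4,0,0,0,-1],[5.1,-2.8,0,0,0,-2],[6.2,-5.5,0,0,0,-2.1],[7.4,-8.2,0,0,0,-2.3],[8.6,-11,0,0,0,-2.4],[9.7,-13.8,0,0,0,-2.5],[9.7,-13.8,0,0,0,-2.5],[9.7,-13.8,0,0,0,-2.5]]'
python3 me.py i
```

```text
time: 24.8
position: [0.537, -0.2464, 0.0747]
tool_rot: [-1.829, -2.55, -0.002]
ft_force: [-2.4, 6.8, -0.5]
grip_width: 0.705
grip_force: 40.0
tcp [ 0.537  -0.2464  0.0747] ang 108.69417792259918 [-2.4  6.8 -0.5] [ 0.77  0.37 -0.46  1.77  0.18  1.05  0.57]
top fixed 141 L [0.0588 0.104 ] W -0.0091 Zmed 0.0094
top roll top 1 109 W -0.0018 Ztop 0.037
side blue 4 L [0.0096 0.0117 0.0126] W 0.0379 Z [0.0065 0.0372]
side fixed 159 L [0.0588 0.1044] W -0.0178 Zmed 0.0067
side roll top -1 37 W -0.0016 Ztop 0.0364
side roll top 1 72 W 0.0006 Ztop 0.0367
```

```bash
python3 -m inch '[[0.7,-1.9,0,0,0,0],[0.7,-1.9,0,0,0,0],[2.5,-1.6,0,0,0,-1.4],[5,-1.1,0,0,0,-3.4],[7.3,-0.6,0,0,0,-5.5],[9.7,-0.2,0,0,0,-7.3],[12,0.2,0,0,0,-9],[14.3,0.5,0,0,0,-10.5],[14.3,0.5,0,0,0,-10.5],[14.3,0.5,0,0,0,-10.5]]'
python3 me.py j
python3 -c "
import cv2,numpy as np
a=cv2.imread('pics/jtop.png')[170:310,350:530];b=cv2.imread('pics/jside.png')[120:260,280:460]
cv2.imwrite('pics/jj.png',cv2.resize(np.hstack([a,b]),(800,311)))"
```

```text
time: 26.15
position: [0.551, -0.2456, 0.0746]
tool_rot: [-2.054, -2.371, -0.001]
ft_force: [-2.5, 7.6, -0.4]
grip_width: 0.707
grip_force: 40.0
tcp [ 0.551  -0.2456  0.0746] ang 98.18377008405872 [-2.5  7.6 -0.4] [ 0.73  0.39 -0.43  1.73  0.18  1.06  0.39]
top fixed 216 L [0.0588 0.1094] W 0.0001 Zmed 0.0132
top roll top 1 105 W -0.0026 Ztop 0.0367
side blue 7 L [-0.001   0.0101  0.0121] W 0.0356 Z [-0.0088  0.0348]
side fixed 265 L [0.0593 0.1082] W 0.0003 Zmed 0.0064
side roll top -1 32 W 0.0024 Ztop 0.0357
side roll top 1 75 W -0.0005 Ztop 0.0364
```

View pics/jj.png

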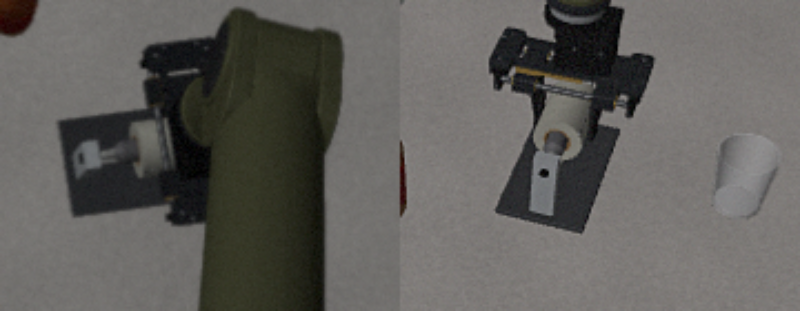

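```bash
python3 -m inch '[[-0.3,2,0,0,0,0],[-0.6,4,0,0,0,0],[-0.8,6,0,0,0,0],[-1.1,8,0,0,0,0],[-1.4,10,0,0,0,0],[-1.7,12,0,0,0,0],[-2,14,0,0,0,0],[-2.1,15,0,0,0,0],[-2.1,15,0,0,0,0],[-2.1,15,0,0,0,0]]'
python3 me.py k
python3 -c "
import cv2,numpy as np
a=cv2.imread('pics/ktop.png')[200:270,370:460];b=cv2.imread('pics/kside.png')[150:220,320:410]
cv2.imwrite('pics/kk.png',cv2.resize(np.hstack([a,b]),(800,311)))"
```

```text
time: 27.5
position: [0.5492, -0.2326, 0.0749]
tool_rot: [-2.057, -2.373, 0.0]
ft_force: [-2.2, 3.6, -2.8]
grip_width: 0.704
grip_force: 40.0
tcp [ 0.5492 -0.2326  0.0749] ang 98.15983527341683 [-2.2  3.6 -2.8] [ 0.72  0.37 -0.43  1.75  0.18  1.05  0.37]
top fixed 198 L [0.059  0.0964] W 0.0007 Zmed 0.0145
top roll top 1 111 W -0.0009 Ztop 0.0368
side blue 3 L [0.0086 0.0095 0.0118] W -0.0405 Z [0.0088 0.0358]
side spring 5 L [-0.0877 -0.0709] W 0.0145 Zmed 0.0051
side fixed 232 L [0.059  0.0952] W 0.0002 Zmed 0.0054
side roll top -1 35 W 0.0021 Ztop 0.035
side roll top 1 64 W 0.0013 Ztop 0.0367
```

View pics/kk.png

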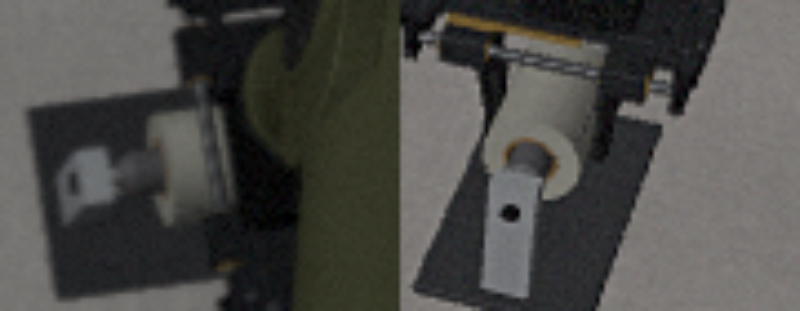

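```bash
python3 -m inch '[[-0.1,1,0,0,0,0],[-0.3,2,0,0,0,0],[-0.4,3,0,0,0,0],[-0.4,3,0,0,0,0],[-0.4,3,0,0,0,0]]'
python3 me.py l | head -1
```

```text
time: 28.22
position: [0.5494, -0.2308, 0.0751]
tool_rot: [2.057, 2.373, -0.001]
ft_force: [-0.1, -2.8, -4.7]
grip_width: 0.711
grip_force: 40.0
tcp [ 0.5494 -0.2308  0.0751] ang 98.1588399831742 [-0.1 -2.8 -4.7] [ 0.72  0.37 -0.44  1.76  0.18  1.05  0.36]
```

```bash
python3 -m inch '[[0,0,-1.5,0,0,0],[0,0,-3,0,0,0],[0,0,-4.5,0,0,0],[0,0,-6,0,0,0],[0,0,-7,0,0,0],[0,0,-7,0,0,0],[0,0,-7,0,0,0]]'
```

```text
time: 29.2
position: [0.5495, -0.2293, 0.0682]
tool_rot: [-2.057, -2.374, -0.001]
ft_force: [0.0, 1.2, 1.2]
grip_width: 0.711
grip_force: 40.0
```

```bash
python3 -m inch '[[0,0,-1,0,0,0],[0,0,-1,0,0,0],[0,0,-1,0,0,0],[0,0,-1,0,0,0],[0,0,-1,0,0,0],[0,0,-1,0,0,0]]' 87
python3 -m inch '[[0,0,10,0,0,0],[0,0,30,0,0,0],[0,0,60,0,0,0],[0,0,100,0,0,0],[0,0,140,0,0,0],[0,-30,160,0,0,0],[0,-80,160,0,0,0],[-20,-130,160,0,0,0],[-40,-180,160,0,0,0],[-60,-230,160,0,0,0],[-60,-230,160,0,0,0],[-60,-230,160,0,0,0]]'
python3 - <<'E'
from h import *
im,P=shot('top'); im2,P2=shot('side')
cv2.imwrite('pics/zz.png',cv2.resize(np.hstack([im[190:280,370:480],im2[140:230,310:420]]),(800,327))[:,:,::-1])
C=np.array([.5495,-.2312]);h=np.array([-.1421,.9899])
for P,im in((P,im),(P2,im2)):
    m=near(P,*C,.06,.075,.13)&(im.max(2)>50); Q=P[m]; s=(Q[:,:2]-C)@h
    print('roll top z',np.percentile(Q[:,2],[50,98]).round(4),'s ext',np.percentile(s,[2,98]).round(4))
    hsv=cv2.cvtColor(im,cv2.COLOR_RGB2HSV); b=(hsv[...,0]>95)&(hsv[...,0]<135)&(hsv[...,1]>130)&near(P,*C,.11,.05,.12)
    if b.any(): print('collar s',np.percentile((P[b][:,:2]-C)@h,[5,95]).round(4))
    m=near(P,*C,.09,.06,.095)&(abs((P[...,:2]-C)@np.array([.9899,.1421]))<.012); L=(P[...,:2]-C)@h
    for lo,hi in((.05,.058),(.06,.068),(-.075,-.06)):
        q=P[m&(L>lo)&(L<hi)]; 
        if len(q): print('spindle top z at',lo,hi,len(q),np.percentile(q[:,2],95).round(4))
E
```

```text
time: 29.95
position: [0.5493, -0.2294, 0.0671]
tool_rot: [-2.057, -2.374, -0.0]
ft_force: [-0.1, -0.0, 0.5]
grip_width: 0.998
grip_force: 0.0
time: 31.45
position: [0.4898, -0.459, 0.2284]
tool_rot: [2.057, 2.374, 0.002]
ft_force: [1.1, 1.1, 1.2]
grip_width: 1.001
grip_force: 0.0
roll top z [0.0994 0.1074] s ext [-0.0523  0.0507]
collar s [-0.0547 -0.0458]
spindle top z at 0.05 0.058 33 0.0892
spindle top z at 0.06 0.068 36 0.0889
spindle top z at -0.075 -0.06 26 0.085
roll top z [0.0978 0.106 ] s ext [-0.0422  0.0529]
spindle top z at 0.05 0.058 17 0.0881
spindle top z at 0.06 0.068 7 0.0903
spindle top z at -0.075 -0.06 4 0.0928
```

View pics/zz.png

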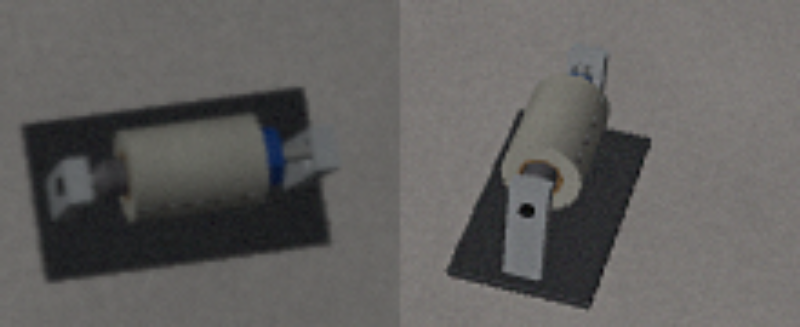

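```bash
python3 -c "
from bench import ctrl
print(ctrl.close_job())"
```

```text
the job is handed in; nothing more can be done
None
```

The job is handed in at about 31.5 s: the roll is on the spindle and hangs at rest in the holder, by camera with both end pins in their cups and the collar within about 1 mm of the roll, and the bottles and cups were left alone.

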